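Open the column heater

ROBOT

A 6-joint arm with a two-finger parallel gripper is mounted at the origin on a cart in front of the work surface, level with it; the furniture and walls round the work are solid. World frame = base frame: x ahead of the robot, y to its left, z up, the work surface at z = 0. Lengths are in mm, angles in rad, forces in N, time in s.
With the tool pointing down it reaches from about 275 to 750 mm from the base axis. Payload 10.2 kg.
Tool frame: the origin (TCP) lies where the fingers leave the gripper's body, on its centre line; the fingertips stand 73 mm ahead of it and the grasp point (between the pads) lies 54 mm ahead of it; z points along the fingers, y is the line along which they close (so a half turn about z gives the same grasp; the last joint's range is limited). The gripper opens to 85 mm and grips with 20 to 120 N. Pads are 22 mm wide; open, the fingers measure 114 mm over their backs; the gripper's body (76 mm by 85 mm) begins 54 mm behind the grasp point. The pads swing forward as they close: fully open they stand 13 mm farther back than shut.
Start: joints at [-1.505, 0.313, 1.498, -0, 1.331, -0.223], TCP at [149.508, -503.268, 303.894] pointing down, gripper open.
Joint ranges: [-2.94, 2.94], [-0.97, 2.17], [0.19, 2.56], [-1.23, 4.37], [0.02, 3.11], [-2.88, 2.88]. Speed limits (rad/s): [2.39, 2.39, 3.01, 3.14, 3.14, 3.14].

INTERFACE

Orientations are given as a unit quaternion [w, x, y, z].
In Python, from rig import ctrl gives the robot as it stands.
- The arm moves only by the shell command python3 -m creep 'ROWS' [OPENING] [FORCE]. ROWS is JSON, a list that holds one entry, the list of rows, each a list of 6 numbers: the shift along the world's x, y, z in units of 25 mm (1.0 is 25 mm), then the turn, a rotation vector about the world's x, y, z in units of 5 degrees (1.0 is 5 degrees). In form: [[[x, y, z, ax, ay, az], ...]]. A call has 1 to 20 rows; each row is the pose to reach, as a shift and turn from the pose commanded when the call began; what a row does not reach only later rows make up. A row lasts 1/12 s, in which the tool goes at most 41.7 mm and 7.16 degrees, less where a joint would pass 70% of its speed; a pose out of reach is approached as far as the arm can. A call with a gripper value outside its range is refused whole. OPENING is the finger opening in mm, from 0 to 85.4, set as the call begins (- or left out, the last holds). The fingers move at their own pace and stop on an object; FORCE is the grip in N (left out, the last holds). Time passes only in rows, so rows that repeat a pose let the fingers close. It gives the time, the measured TCP pose, the force, the opening and the grip force at its end, in the units of the state.
- ctrl.sense(): the state, without advancing time (a new reading comes with each control period).
- ctrl.capture(name): name is "scene" or "side" or "wrist"; returns a dict with "image" (384x512x3 uint8, red, green, blue), "fx", "fy", "cx", "cy" (pixels), "R" (3x3) and "t" (3): a world point X has camera coordinates R X + t. Camera axes: x right, y down, z forward; pixel columns grow to the right and rows downward; lengths in mm; the calibration is good to about 2 mm. A picture is of the moment at which its call begins. There is no depth.
- ctrl.finish_job(): hands the job in; it is judged then, once.
The state is a dict: "time_s": time; "joints": joint angles; "dq": joint speeds; "tau": joint torques, N m; "eef_pos": TCP position; "ee_rot": TCP orientation; "force": force on the tool from outside, world axes, zero at the start; "wrist_torque": the same for the moment, N m; "grip_width": opening from 0.0 (shut) to 1.0 (fully open); "grip_force": force on a finger pad.
Only numpy, scipy, OpenCV 4.12 (cv2) and the standard library are available. Lean on these libraries where they do the work, as an engineer would, in place of code of your own. Each camera call takes 0.05 s, during which the arm holds its last target. There are 200 camera calls.

TASK

Open the column heater so that the column in it can be reached: with the fingertips press the snap tab at its side all the way down until it stays in, then push the released cover off its seat, straight across onto the parking shelf behind it, until it lies against the end stop. Only press and push, never lift the cover, and leave the other things round about as they are.

Things in the scene. Friction and masses are not known exactly. Their poses are not given: they have to be found in the camera images.
- heater: Column heater, low grey and metal block 188 x 108 mm, fixed to the bench. Origin: on the bench under the seat's centre; x points from seat to parking shelf (the way the cover slides, away from the robot), y left, z up. Seat (x -43 to 43 mm) and shelf (43 to 137 mm) are one level plane at z = 30 mm, with guide ribs 5 mm high along y = -50 and +50 mm. A trough at x = 0 holds a steel column.
- stop_face (a point): Middle of the end stop's face towards the robot, at heater x = 128 mm, 37 mm above the bench: the upright bar, 15 mm high, at the far end of the parking shelf, where the cover's front face is to end.
- cover: White plastic cover, loose, 76 (x) x 90 (y) x 20 (z) mm, about 140 g. Origin: centre of its underside; axes as the heater's. It starts over the heater's origin, underside at z = 30 mm. A small ear at its right rear stands behind the tab's catch, which blocks it until the tab is down. Then it slides 90 mm along the heater's +x between the ribs with 1 to 2 N, up to the end stop.
- push_face (a point): Centre of the cover's rear face (the upright 90 x 20 mm face towards the robot), 38 mm behind the cover's centre and 10 mm above its underside: push here along the heater's +x. The seat in front of it lies 10 mm below this point.
- tab_top (a point): Centre of the top of the snap tab, a grey plastic pad 25 x 25 mm at the right (-y) side of the heater, at heater x = -26, y = -77 mm. With the tab up it is 68 mm above the bench, 18 mm above the cover's top; nothing within 50 mm of it is higher than the cover, 50 mm.
- tab (a joint): Travel of the snap tab, straight down: 0 is up (latched), 0.012 m is fully down; it starts between 0 and 0.002. It moves against about 3 N and stays where it is left. The cover is free from 0.010 on.
- beaker: Bystander: small glass beaker, 46 mm wide, 57 mm high, left of the parking shelf. Origin: centre of its underside.
- carton: Bystander: small white carton 40 x 40 x 70 mm, right of the parking shelf. Origin: centre of its underside.
- spanner: Bystander: flat spanner, 124 mm long, 4 mm thick, lying left of the heater. Origin: centre of its underside.
- column_spare: Bystander: spare steel column, 178 mm long, lying near the front edge on the right. Origin: centre of its underside.

How it is judged:
By the outcome, as a careful person would: the job done as asked, in the order asked, and still so for the second after the job is handed in, with the robot touching nothing.
It also fails if it takes over 38 s, if anything falls off the work surface, if the arm or the gripper's body presses on something with over 40 N, if the wrist force passes 120 N, or if a joint passes its speed limit or range.

## Working session

There is one attempt and no reset: what is moved stays moved. The work goes in short steps, Python scripts to look and compute and a shell command to move; the robot and the scene stay as the last step left them, time stands still between calls to the robot, and variables do not carry over. Pictures are saved under pics/ and viewed, at most 10 in all, crops included, and the job is handed in when it is done.

```bash
mkdir -p pics; cat > h.py <<'E'
import numpy as np, cv2, pickle
from rig import ctrl
def snap(n,f):
    d=ctrl.capture(n); pickle.dump(d,open(f'pics/{f}.pkl','wb'))
    cv2.imwrite(f'pics/{f}.png',cv2.cvtColor(np.array(d['image']),cv2.COLOR_RGB2BGR)); return d
def load(f): return pickle.load(open(f'pics/{f}.pkl','rb'))
def ray(d,u,v):
    R=np.array(d['R']);t=np.array(d['t'])
    return -R.T@t, R.T@np.array([(u-d['cx'])/d['fx'],(v-d['cy'])/d['fy'],1])
def onz(d,u,v,z):
    c,r=ray(d,u,v); return c+r*(z-c[2])/r[2]
def proj(d,X):
    p=np.array(d['R'])@np.array(X,float)+np.array(d['t']); return d['fx']*p[0]/p[2]+d['cx'],d['fy']*p[1]/p[2]+d['cy']
E
python3 - <<'E'
from h import *
a=snap('scene','s0');b=snap('side','d0')
cv2.imwrite('pics/both0.png',cv2.resize(np.vstack([cv2.imread('pics/s0.png'),cv2.imread('pics/d0.png')]),None,fx=.78,fy=.78))
for d in(a,b): print(ray(d,256,192))
s=ctrl.sense();print(s['time_s'],s['eef_pos'],s['ee_rot'],s['force'])
E
```

```text
(array([ 41.78752364, 465.31782706, 553.03451628]), array([ 0.63107648, -0.50925175, -0.58516485]))
(array([ 401.04318368, -788.21820818,  417.01333336]), array([ 0.17538549,  0.92105723, -0.34815585]))
0.1 [ 149.50044059 -503.11658982  303.39583243] [-5.75882217e-04  9.89592166e-01  1.43899306e-01  6.12483314e-05] [-0.56989996  0.5658584  -0.01725045]
```

View pics/s0.png

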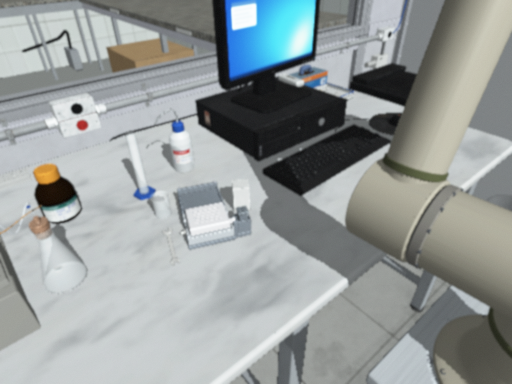

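View pics/d0.png

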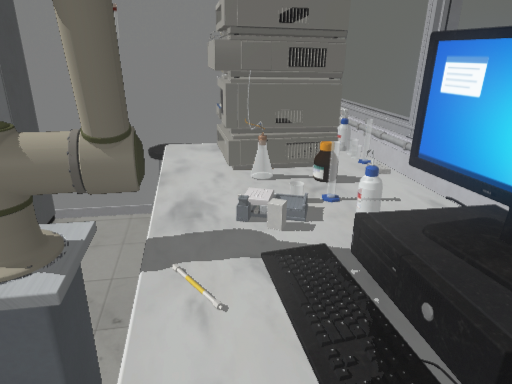

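The heater is at about (212,215) in the scene view, with the white cover at (208,218), tab at (242,220), carton at (241,195), beaker at (161,205) and spanner at (171,245). In the side view, the cover is at (260,196), tab at (243,208) and carton at (276,214). Next I'll enlarge both.

```bash
python3 - <<'E'
from h import *
a=cv2.imread('pics/s0.png')[165:275,145:265];b=cv2.imread('pics/d0.png')[170:245,220:320]
A=cv2.resize(a,None,fx=5,fy=5,interpolation=cv2.INTER_CUBIC)[:, :400+200]
A=cv2.resize(a,(420,385),interpolation=cv2.INTER_CUBIC) # 3.5x
B=cv2.resize(b,(380,285),interpolation=cv2.INTER_CUBIC) # 3.8x
c=np.zeros((385,800,3),np.uint8);c[:,:420]=A;c[:285,420:]=B
cv2.imwrite('pics/c0.png',c)
d=load('s0')
print(onz(d,208,215,50),onz(load('d0'),260,196,50))
E
```

```text
[586.45839036 167.02230871  50.        ] [591.21470725 149.48492638  50.        ]
```

View pics/c0.png

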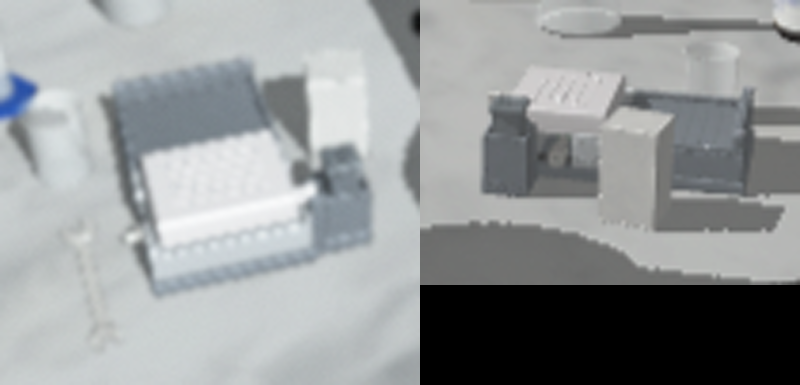

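The crop shows the cover's top corners at crop (143,155), (268,130), (305,192) and (160,240), and the tab pad at about (340,160). I'll work out the pose from these.

```bash
python3 - <<'E'
from h import *
d=load('s0')
P=[onz(d,145+x/3.5,165+y/3.5,50) for x,y in[(143,155),(268,130),(306,195),(160,240)]]
for p in P: print(p[:2].round(1))
print('c',np.mean(P,0)); x=P[0]+P[1]-P[2]-P[3]; y=P[0]+P[3]-P[1]-P[2]
print(np.degrees(np.arctan2(x[1],x[0])),np.degrees(np.arctan2(-y[0],y[1])),np.hypot(*x[:2])/2,np.hypot(*y[:2])/2)
print('tab',onz(d,145+340/3.5,165+160/3.5,68), onz(load('d0'),220+(508-420)/3.8,170+101/3.8,68))
w=snap('wrist','w0');s=ctrl.sense()
c=ray(w,256,192);print(c, s['eef_pos'])
E
```

```text
[637.5 194.8]
[605.9 116. ]
[534.3 136.6]
[558.2 229.2]
c [583.97882978 169.13728289  50.        ]
-19.98899309314957 -17.94001836994094 80.27374601451638 90.11020576716881
tab [530.16423948 111.67743708  68.        ] [536.8167131  105.53259595  68.        ]
(array([ 230.18623853, -479.59953071,  373.02040653]), array([-0.31940619, -0.10245116, -0.94216469])) [ 149.4915651  -503.14288669  303.48519214]
```

The heater is at about (584,168), yaw about -18.5°, and the tab at about (535,104); the two views agree within about 7 mm. I'll close the fingers and move above the tab, with the camera on the robot's side.

```bash
python3 -m creep '[[[0.5,0.8,0,0,0,1],[1.3,2,0,0,0,2.4],[2.2,3.4,0,0,0,3.8],[3.1,4.8,0,0,0,5.2],[4,6.2,0,0,0,6.6],[4.9,7.6,0,0,0,8],[5.8,9,0,0,0,9.4],[6.7,10.4,0,0,0,10.8],[7.6,11.8,0,0,0,12.2],[8.5,13.2,0,0,0,13.6],[9.4,14.6,0,0,0,15],[10.3,16,0,0,0,16.4],[11.2,17.4,0,0,0,17.8],[12.1,18.8,0,0,0,19.2],[13,20.2,0,0,0,20.6],[13.8,21.6,0,0,0,22],[14.6,22.8,0,0,0,23.4],[15.2,23.8,0,0,0,24.8],[15.4,24.2,-0.5,0,0,26.2],[15.4,24.2,-0.5,0,0,27.6]]]' 0 20
python3 -m creep '[[[0,0,0,0,0,1.4],[0,0,0,0,0,1.4],[0,0,0,0,0,1.4],[0,0,0,0,0,1.4]]]'
python3 - <<'E'
from h import *
from scipy.spatial.transform import Rotation as Ro
w=snap('wrist','w1');s=ctrl.sense()
q=s['ee_rot'];print(s['time_s'],s['eef_pos'],Ro.from_quat(np.r_[q[1:],q[0]]).as_matrix().round(3).tolist(),s['joints'],s['force'],s['grip_width'])
print(ray(w,256,192))
for n,v in dict(tab=(535,103,68),c=(584,168,50)).items(): print(n,proj(w,v))
E
```

```text
time_s: 1.82
eef_pos: [534.6, 104.0, 289.0]
ee_rot: [-0.002, 0.216, 0.976, -0.0]
force: [0.0, -0.3, -0.7]
grip_width: -0.001
grip_force: 0.0
time_s: 2.15
eef_pos: [534.5, 101.6, 291.4]
ee_rot: [0.0, 0.162, 0.987, 0.0]
force: [0.6, 0.6, -0.5]
grip_width: -0.002
grip_force: 0.0
2.2 [534.49241085 101.53002591 291.48408913] [[-0.948, 0.32, 0.0], [0.32, 0.948, -0.0], [-0.0, 0.0, -1.0]] [-2.77072741e-02  3.64238203e-01  1.45946624e+00 -8.54009141e-06
  1.31774938e+00 -1.27317900e+00] [ 0.01137634  0.57805943 -0.39412308] -0.0011991220647182518
(array([454.89008973, 128.1538279 , 361.02804912]), array([ 0.3221746 , -0.10015768, -0.94146844]))
tab (np.float64(255.3642793851235), np.float64(174.29504394558177))
c (np.float64(319.02378843305087), np.float64(190.50114864921835))
```

View pics/w1.png

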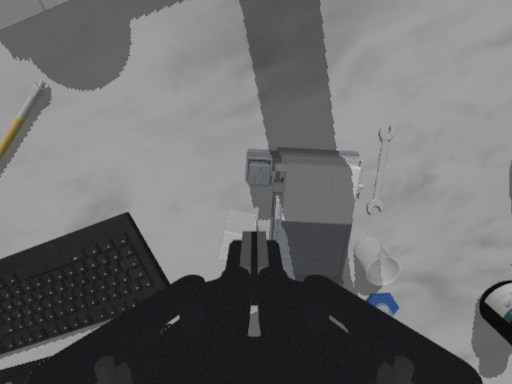

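The wrist view shows the tab pad at about (260,172), the cover at roughly (277–355, 163–222) in the arm's shadow, and the fingertips at (255,238). I'll enlarge it with the contrast stretched.

```bash
python3 - <<'E'
from h import *
a=cv2.imread('pics/w1.png')[140:250,235:375]
a=cv2.resize(a,None,fx=5,fy=5,interpolation=cv2.INTER_CUBIC)
a=cv2.convertScaleAbs(a,alpha=1.5,beta=-40)
for i in range(0,700,100): cv2.line(a,(i,0),(i,8),(0,0,255),1)
cv2.imwrite('pics/c1.png',a)
E
```

```text
(no output)
```

View pics/c1.png

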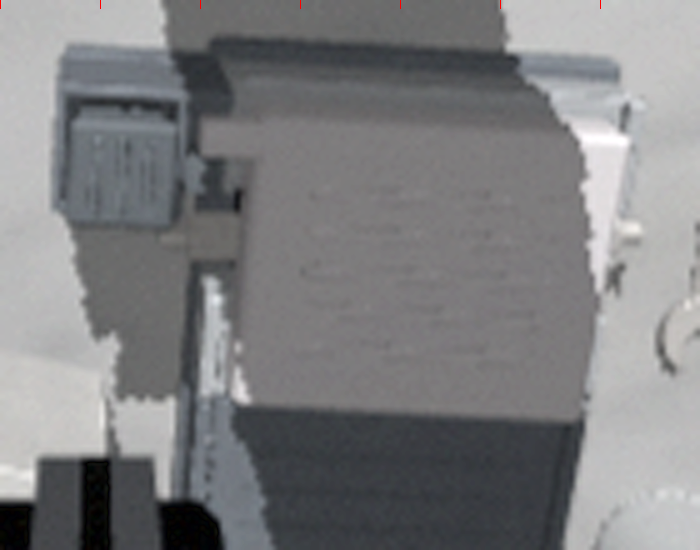

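```bash
python3 - <<'E'
from h import *
d=load('w1'); f=lambda x,y,z:onz(d,235+x/5-.4,140+y/5-.4,z)
P=[f(*p,50) for p in[(580,418),(243,405),(258,118),(630,135)]]
for p in P: print(p[:2].round(1))
x=P[0]+P[1]-P[2]-P[3]; y=P[0]+P[3]-P[1]-P[2]
print('c',np.mean(P,0).round(1),np.degrees(np.arctan2(x[1],x[0])),np.degrees(np.arctan2(-y[0],y[1])),np.hypot(*x[:2])/2,np.hypot(*y[:2])/2)
T=[f(*p,68) for p in[(75,112),(180,118),(170,228),(68,222)]]
print('tab',np.mean(T,0).round(1),[np.linalg.norm(T[i]-T[i-1]).round(1) for i in range(4)])
print('fingertip px', proj(d,[534.5,101.5,218.4]))
E
```

```text
[639.4 195. ]
[608.6 115.3]
[538.7 140. ]
[570.7 221.7]
c [589.4 168.   50. ] -20.298408327449035 -21.27228748830639 73.88234336780617 86.58068573830599
tab [535.8 107.3  68. ] [np.float64(25.5), np.float64(23.2), np.float64(25.6), np.float64(23.2)]
fingertip px (np.float64(254.18706157006375), np.float64(243.89601098413223))
```

```bash
python3 -m creep '[[[0.1,0.18,-0.6,0,0,-0.3],[0.1,0.18,-1.6,0,0,-0.3],[0.1,0.18,-2.7,0,0,-0.3],[0.1,0.18,-3.8,0,0,-0.3],[0.1,0.18,-4.8,0,0,-0.3],[0.1,0.18,-5.4,0,0,-0.3],[0.1,0.18,-5.7,0,0,-0.3],[0.1,0.18,-5.7,0,0,-0.3]]]'
python3 -m creep '[[[0,0,-0.1,0,0,0],[0,0,-0.2,0,0,0],[0,0,-0.3,0,0,0],[0,0,-0.4,0,0,0],[0,0,-0.5,0,0,0],[0,0,-0.5,0,0,0]]]'
```

```text
time_s: 2.87
eef_pos: [536.6, 106.1, 147.7]
ee_rot: [-0.001, 0.174, 0.985, -0.0]
force: [-0.6, 0.6, -0.4]
grip_width: -0.002
grip_force: 0.0
time_s: 3.37
eef_pos: [537.2, 106.2, 136.4]
ee_rot: [0.0, 0.173, 0.985, 0.0]
force: [-0.1, 0.0, 0.2]
grip_width: -0.001
grip_force: 0.0
```

```bash
python3 -m creep '[[[0,0,-0.06,0,0,0],[0,0,-0.12,0,0,0]]]' | grep -E 'eef|force'; python3 -m creep '[[[0,0,-0.06,0,0,0],[0,0,-0.12,0,0,0]]]'| grep -E 'eef|force'
python3 - <<'E'
from h import *
a=snap('side','d1');b=snap('wrist','w2')
A=cv2.imread('pics/d1.png')[150:240,190:320];A=cv2.resize(A,(520,360),interpolation=cv2.INTER_CUBIC)
B=cv2.imread('pics/w2.png')[100:300,180:335];B=cv2.resize(B,(279,360),interpolation=cv2.INTER_CUBIC)
cv2.imwrite('pics/c2.png',np.hstack([A,B]))
E
```

```text
eef_pos: [537.2, 106.2, 133.6]
force: [1.1, 0.4, 3.6]
grip_force: 1.5
eef_pos: [537.2, 106.2, 130.4]
force: [0.4, -0.1, 4.2]
grip_force: 1.5
```

View pics/c2.png

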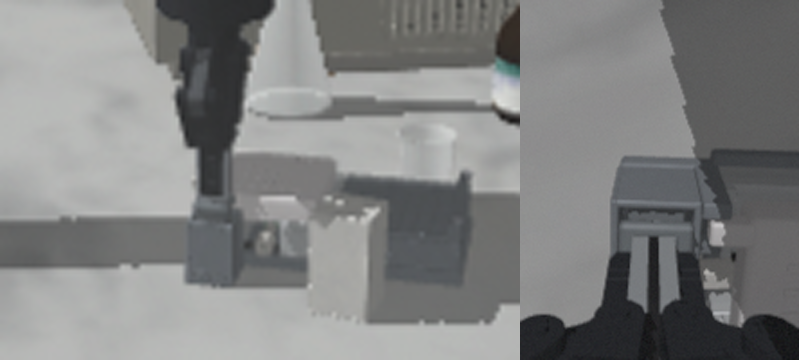

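The fingers are centred on the pad, and it is moving at about 4 N. I'll keep pressing until the force rises at the end stop.

```bash
for i in 1; do python3 -m creep '[[[0,0,-0.06,0,0,0],[0,0,-0.12,0,0,0]]]' | grep -E 'eef|force:'; python3 -m creep '[[[0,0,-0.04,0,0,0],[0,0,-0.08,0,0,0]]]'| grep -E 'eef|force:';python3 -m creep '[[[0,0,-0.04,0,0,0],[0,0,-0.08,0,0,0]]]'| grep -E 'eef|force:'; done
```

```text
eef_pos: [537.1, 106.1, 128.1]
force: [-8.2, -2.6, 25.2]
grip_force: 12.7
eef_pos: [537.2, 106.0, 127.9]
force: [-13.3, -2.9, 37.2]
grip_force: 18.9
eef_pos: [537.2, 105.9, 127.5]
force: [-20.6, -5.5, 54.8]
grip_force: 27.2
```

The force jumped at TCP z≈128, which puts the tips at about 55 mm, matching the pad fully down (56 mm). I'll lift and check it by eye.

```bash
python3 -m creep '[[[0,0,0.2,0,0,0],[-0.2,0,1,0,0,0],[-0.8,0.3,2,0,0,0],[-1.8,0.6,2.8,0,0,0],[-2.6,0.9,3.0,0,0,0],[-2.8,1.0,3.0,0,0,0],[-2.8,1,3.0,0,0,0]]]'
python3 - <<'E'
from h import *
snap('side','d2');b=snap('wrist','w3')
A=cv2.imread('pics/d2.png')[170:230,225:315];A=cv2.resize(A,(400,267),interpolation=cv2.INTER_CUBIC)
O=cv2.imread('pics/d0.png')[170:230,225:315];O=cv2.resize(O,(400,267),interpolation=cv2.INTER_CUBIC)
B=cv2.imread('pics/w3.png');B=cv2.resize(B,(400,300))
c=np.zeros((580,800,3),np.uint8);c[:267,:400]=O;c[:267,400:]=A;c[270:570,:400]=B
B=cv2.imread('pics/w3.png')
u,v=proj(b,[575,140,50]);print(u,v)
u=int(np.clip(u,100,412));v=int(np.clip(v,80,304))
c[270:570,400:]=cv2.resize(B[v-75:v+75,u-100:u+100],(400,300),interpolation=cv2.INTER_CUBIC);print(u,v)
cv2.imwrite('pics/c3.png',c)
E
```

```text
time_s: 4.88
eef_pos: [466.1, 131.7, 198.3]
ee_rot: [-0.0, 0.173, 0.985, -0.0]
force: [0.0, 0.2, -0.1]
grip_width: 0.002
grip_force: 0.0
300.32292920562867 293.0009455041555
300 293
```

View pics/c3.png

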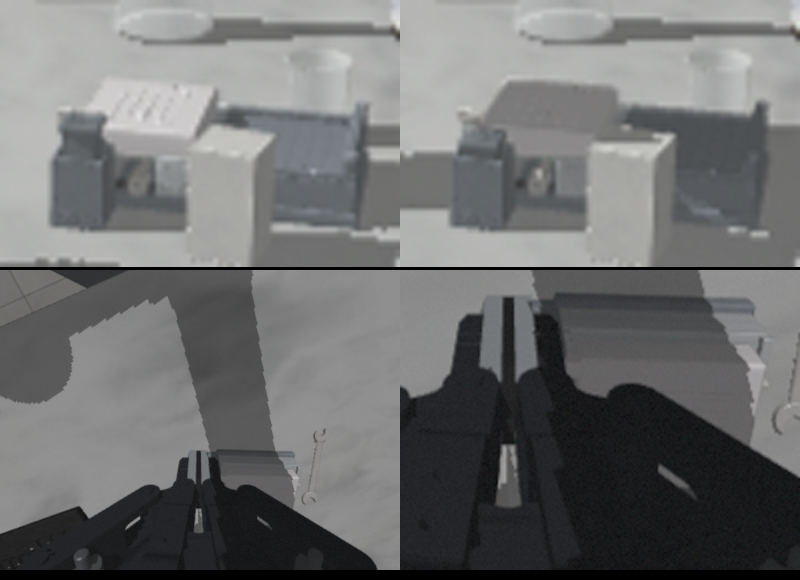

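Compared with the first side view, the pad has clearly dropped and stays down, and the cover hasn't moved. Now I'll come down behind the cover's rear face with tips at about 37 mm.

```bash
python3 -m creep '[[[0.8,1,0,0,0,0],[1.8,2.2,0,0,0,0],[2.1,2.5,0,0,0,0],[2.1,2.5,-0.8,0,0,0],[2.1,2.5,-1.8,0,0,0],[2.1,2.5,-2.8,0,0,0],[2.1,2.5,-3.3,0,0,0],[2.1,2.5,-3.5,0,0,0],[2.1,2.5,-3.5,0,0,0]]]'
python3 - <<'E'
from h import *
snap('side','d3');snap('scene','s3')
A=cv2.imread('pics/d3.png')[155:235,215:315];A=cv2.resize(A,(400,320),interpolation=cv2.INTER_CUBIC)
B=cv2.imread('pics/s3.png')[155:255,155:280];B=cv2.resize(B,(400,320),interpolation=cv2.INTER_CUBIC)
cv2.imwrite('pics/c4.png',np.hstack([A,B]))
E
```

```text
time_s: 5.73
eef_pos: [519.6, 193.3, 109.2]
ee_rot: [-0.001, 0.174, 0.985, -0.0]
force: [0.8, -0.4, -0.6]
grip_width: -0.0
grip_force: 0.0
```

View pics/c4.png

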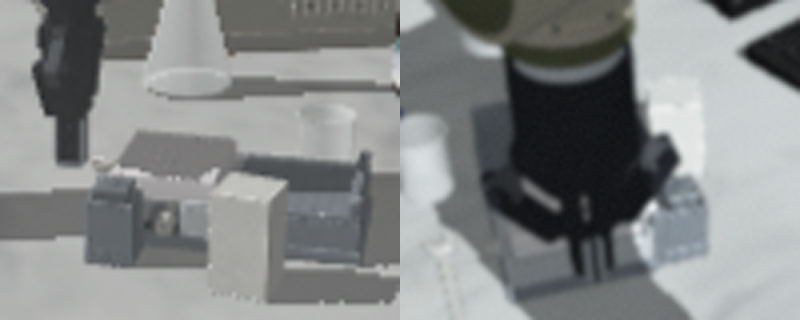

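The tips hang just behind the rear face, centred on it. I'll push gently and check the force early in case the cover is still latched.

```bash
python3 -m creep '[[[0.3,-0.11,0,0,0,0],[0.6,-0.22,0,0,0,0],[0.8,-0.3,0,0,0,0],[0.95,-0.36,0,0,0,0],[1.1,-0.41,0,0,0,0],[1.25,-0.47,0,0,0,0],[1.4,-0.52,0,0,0,0]]]'|grep -E 'eef|force:'
```

```text
eef_pos: [554.7, 180.6, 111.0]
force: [-3.0, -0.1, 2.1]
grip_force: 0.9
```

The cover slides freely at about 3 N, so I'll continue.

```bash
python3 -m creep '[[[0.15,-0.06,0,0,0,0],[0.35,-0.13,0,0,0,0],[0.55,-0.21,0,0,0,0],[0.75,-0.28,0,0,0,0],[0.95,-0.36,0,0,0,0],[1.15,-0.43,0,0,0,0],[1.35,-0.5,0,0,0,0],[1.55,-0.58,0,0,0,0],[1.75,-0.65,0,0,0,0],[1.95,-0.73,0,0,0,0],[2.15,-0.8,0,0,0,0],[2.3,-0.86,0,0,0,0],[2.45,-0.91,0,0,0,0],[2.55,-0.95,0,0,0,0],[2.62,-0.98,0,0,0,0]]]'|grep -E 'time|eef|force:'
python3 -m creep '[[[0.05,-0.02,0,0,0,0],[0.09,-0.03,0,0,0,0]]]'|grep -E 'eef|force:'
```

```text
time_s: 7.67
eef_pos: [620.3, 156.1, 110.8]
force: [-2.4, 1.4, 2.8]
grip_force: 1.1
eef_pos: [622.3, 155.5, 110.9]
force: [-2.3, -0.1, 1.1]
grip_force: 0.9
```

```bash
M='grep -E eef|force:'; python3 -m creep '[[[0.04,-0.015,0,0,0,0],[0.08,-0.03,0,0,0,0]]]'|grep -E 'eef|^force:'
python3 -m creep '[[[0.04,-0.015,0,0,0,0],[0.08,-0.03,0,0,0,0]]]'|grep -E 'eef|^force:'
python3 -m creep '[[[0.04,-0.015,0,0,0,0],[0.08,-0.03,0,0,0,0]]]'|grep -E 'eef|^force:'
```

```text
eef_pos: [624.3, 154.7, 110.9]
force: [-1.8, 0.4, 0.5]
eef_pos: [626.3, 154.0, 110.9]
force: [-2.1, 0.4, -0.3]
eef_pos: [628.1, 153.4, 110.8]
force: [-7.0, 2.8, 3.9]
```

The force rises at the expected position. One more small push will confirm it is against the stop.

```bash
python3 -m creep '[[[0.04,-0.015,0,0,0,0],[0.04,-0.015,0,0,0,0]]]'|grep -E 'eef|^force:'
python3 -m creep '[[[0.04,-0.015,0,0,0,0],[0.04,-0.015,0,0,0,0]]]'|grep -E 'eef|^force:'
```

```text
eef_pos: [628.4, 153.5, 110.8]
force: [-7.2, 2.7, 4.9]
eef_pos: [628.8, 153.5, 110.8]
force: [-12.7, 4.0, 6.3]
```

It is firm against the stop. I'll back off, lift and look.

```bash
python3 -m creep '[[[-0.1,0.04,0,0,0,0],[-0.6,0.22,0,0,0,0],[-1.5,0.56,0,0,0,0],[-2.4,0.9,0.2,0,0,0],[-3.4,1.27,1,0,0,0],[-4.6,1.7,2,0,0,0],[-6,2,3.2,0,0,0],[-7.2,2.2,4.5,0,0,0],[-7.6,2.2,5,0,0,0],[-7.6,2.2,5,0,0,0],[-7.6,2.2,5,0,0,0]]]'|grep -E 'time|eef|^force:'
python3 - <<'E'
from h import *
snap('side','d4');snap('scene','s4')
A=cv2.imread('pics/d4.png')[155:235,215:315];A=cv2.resize(A,(400,320),interpolation=cv2.INTER_CUBIC)
B=cv2.imread('pics/s4.png')[155:275,140:260];B=cv2.resize(B,(400,400),interpolation=cv2.INTER_CUBIC)
c=np.zeros((400,800,3),np.uint8);c[:320,:400]=A;c[:,400:]=B;cv2.imwrite('pics/c5.png',c)
E
```

```text
time_s: 9.58
eef_pos: [440.5, 207.6, 236.8]
force: [0.4, 0.2, 0.4]
```

View pics/c5.png

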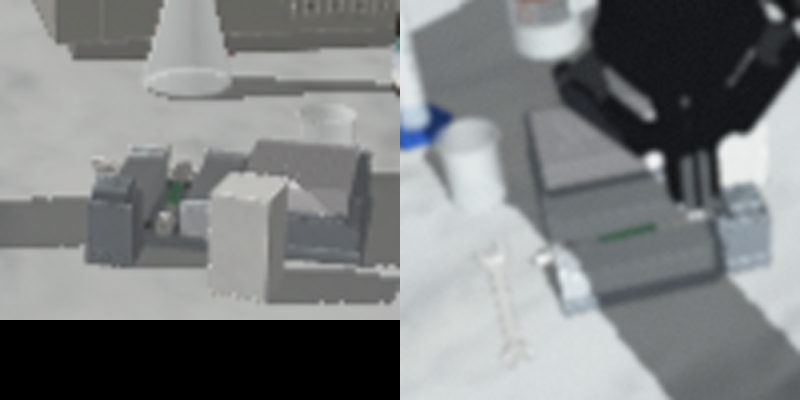

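The cover lies flat on the shelf against the end stop (side crop about (310,165) to the bar at (362,165)). The trough with the column is open, the tab is down, and the carton, beaker and spanner are where they were.

```bash
python3 -c "
from rig import ctrl
print(ctrl.finish_job())"
```

```text
the job is handed in; nothing more can be done
None
```

The job is handed in: the snap tab is pressed down and staying in, the cover lies flat on the parking shelf against the end stop, the column is exposed, and the carton, beaker and spanner look unmoved; the spare column was not checked in the pictures.

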